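Hold the sprung lid of a slide warmer ajar at its marker

TASK

Take the round objective case off the lid of the slide-warming chamber and stand it upright in the open half of the small steel tray left of the chamber, beside the dust cap already there. Then lift the chamber's sprung lid, which has a handle bar on top, until the pointer pin on the lid lines up with the steel marker on the side scale, and keep holding it still there: finish with the lid in the gripper, because it snaps shut when let go. Do not push the marker along its scale, do not tip the case over, and leave the dust cap and the eyepiece where they are.

Things in the scene. Friction and masses are not known exactly. Their poses are not given: they have to be found in the camera images.
- chamber: Slide-warming chamber, fixed to the table: white box 150 x 150 mm, 65 mm high, under a grey lid. Origin at the centre of its underside on the table; x points to its back (hinge side), away from the front control panel; y to its left, where a flat scale arc of aluminium stands up at y = 84 to 88 mm, reaching 165 mm above the table; z up.
- chamber_hinge (a point): Point on the lid's hinge axis, half-way along it: 75 mm behind the chamber's origin and 71 mm up. The axis runs along the chamber's y.
- chamber_lid: Grey lid 152 x 152 x 10 mm, 0.3 kg. Origin on the hinge axis (same point as chamber_hinge); axes parallel to the chamber's when shut; it opens by turning about +y (front edge rises), at most 1.4 rad. A spring shuts it: lifting at the handle takes about 5 to 10 N, more as it opens. The lid's top is 76 mm above the table when shut.
- lid_handle (a point): Centre of the steel handle bar on the lid: round, 10 mm thick, 72 mm long along the chamber's y, on two posts near the lid's front edge; in the lid's frame at x = -130, y = 0, z = +39 mm, so 34 mm above the lid's top. It stands 110 mm above the table when shut and can be pinched from above along the chamber's x; being round it turns between the fingers as the lid rises.
- lid_pointer (a point): Outer end of the dark steel pointer pin (5 mm thick) that sticks out of the left edge of the lid; in the lid's frame at x = -140, y = +95, z = 0 mm, that is 140 mm from the hinge axis.
- stop_marker (a joint): Angle of the marker along the scale, rad: the lid angle at which the pin is in line with the marker (0 = lid shut). It differs from run to run, 0.35 to 0.75, and must stay as it is; friction holds it.
- marker_line (a point): Where the pointer pin's outer end must come: on the middle line of the marker, 140 mm from the hinge axis. The marker is a steel block 16 mm wide along the arc, 22 mm long, with a dark middle line and a small black thumb screw, clamped on the scale arc on the chamber's left; its front end is 10 mm behind this point.
- case_center (a point): Centre (half-way up) of the objective case: round grey pot with black cap, 42 mm across, 53 mm high, loose, about 0.05 kg, standing on the shut lid behind the handle, right of the middle, clear of the scale arc.
- small_tray: Shallow open steel tray fixed to the table, 120 x 180 mm, 16 mm high, walls and floor 3 mm. Origin at the centre of its underside; y along its length, z up.
- cap_center (a point): Centre of the black dust cap, a disc 42 mm across and 9 mm high, lying loose in the +y half of the tray, 40 to 55 mm from its middle; the other half is open.
- eyepiece_center (a point): Centre (half-way up) of the loose black eyepiece, 32 mm across, 40 mm high, standing on the table to the right of the chamber.
Mind the look-alikes: they are no part of the job. What is shaped like the part that bears case_center but blue is not meant.

How it is judged:
By the outcome, as a careful person would: the job done as asked, in the order asked, and still so for the second after the job is handed in, while the arm keeps its last pose, push and grip.
It also fails if it takes over 48 s, if anything falls off the work surface, if the arm or the gripper's body presses on something with over 40 N, if the wrist force passes 120 N, or if a joint passes its speed limit or range.

ROBOT

A 6-joint arm with a two-finger parallel gripper is mounted at the origin on a cart in front of the work surface, level with it; the furniture and walls round the work are solid. World frame = base frame: x ahead of the robot, y to its left, z up, the work surface at z = 0. Lengths are in mm, angles in rad, forces in N, time in s.
With the tool pointing down it reaches from about 225 to 725 mm from the base axis. Payload 3.1 kg.
Tool frame: the origin (TCP) lies midway between the tips of the shut fingers; the grasp point (between the pads) lies 19 mm behind it (tcp_to_grasp is the distance from the TCP to the grasp point, in mm); z points along the fingers, y is the direction in which the jaws open and shut (so a half turn about z gives the same grasp; the last joint's range is limited). The gripper opens to 85 mm and grips with 20 to 120 N. Pads are 22 mm wide; open, the fingers measure 114 mm over their backs; the gripper's body (76 mm by 85 mm) begins 54 mm behind the grasp point. The pads swing forward as they close: fully open they stand 13 mm farther back than shut.
Start: joints at [-1.477, 0.048, 0.099, 1.622, 0, 1.443], TCP at [115.478, -512.135, 231.312] pointing down, gripper open.
Joint ranges: [-2.91, 2.91], [-0.99, 1.94], [-1.21, 1.42], [-2.12, 2.29], [-1.49, 1.47], [-3.14, 3.14]. Speed limits (rad/s): [2.79, 2.79, 3.14, 3.14, 3.14, 3.14].

INTERFACE

Orientations are given as a rotation vector (axis times angle).
In Python, from workcell import * gives the robot as it stands.
- The arm moves only by the shell command python3 -m jog 'ROWS' [FORCE]. ROWS is text: rows parted by semicolons, each of 7 numbers parted by spaces: the opening in per cent of the stroke, from 0 (shut) to 100 (fully open), then the shift along the tool's x, y, z in mm, then the turn, a rotation vector about the tool's x, y, z in degrees. A call has 1 to 20 rows; each row is the pose to reach, as a shift and turn from the pose commanded when the call began, along the tool's axes at that moment; what a row does not reach only later rows make up. A row lasts 1/8 s, in which the tool goes at most 62.5 mm and 10.7 degrees, less where a joint would pass 70% of its speed; a pose out of reach is approached as far as the arm can. A call with a gripper value outside its range is refused whole. The fingers move at their own pace and stop on an object; FORCE is the grip in N (left out, the last holds). Time passes only in rows, so rows that repeat a pose let the fingers close. It gives the time, the measured TCP pose, the force and the opening at its end, in the units of the state.
- get_obs(): the state, without advancing time (a new reading comes with each control period).
- get_image(name): name is "side" or "top" or "wrist"; returns a dict with "img" (480x640x3 uint8, blue, green, red), "fx", "fy", "cx", "cy" (pixels), "dist_coeffs" ([k1, k2, p1, p2, k3] as OpenCV has them; the pictures are not rectified), "rvec" (rotation vector, rad) and "tvec" (3), from world to camera coordinates, as OpenCV has them; the wrist camera has in their place "hand_eye" (4x4, takes a point from camera to tool coordinates, whose origin is the TCP and whose axes are the flange's). Camera axes: x right, y down, z forward; pixel columns grow to the right and rows downward; lengths in mm; the calibration is good to about 2 mm. A picture is of the moment at which its call begins: read the wrist's pose just before it. There is no depth.
- sign_off(): hands the job in, once; it reports no verdict.
The state is a dict: "t": time; "joint_positions": joint angles; "qd": joint speeds; "effort": joint torques, N m; "ee_pos": TCP position; "tool_rot": TCP orientation; "ft_force": force on the tool from outside, world axes, zero at the start; "torque": the same for the moment, N m; "gripper_width": finger opening in mm.
Only numpy, scipy, OpenCV 4.12 (cv2) and the standard library are available. Lean on these libraries where they do the work, as an engineer would, in place of code of your own. Each camera call takes 0.05 s, during which the arm holds its last target.

## Working session

There is one attempt and no reset: what is moved stays moved. The work goes in short steps, Python scripts to look and compute and a shell command to move; the robot and the scene stay as the last step left them, time stands still between calls to the robot, and variables do not carry over. Pictures are saved under pics/ and viewed, and the job is handed in when it is done.

```bash
mkdir -p pics; ls; python3 - <<'E'
from workcell import *
import cv2
o=get_obs();print(o)
for n in ("side","top","wrist"):
    d=get_image(n);cv2.imwrite(f"pics/{n}0.png",d["img"])
    print({k:v for k,v in d.items() if k!="img"})
E
```

```text
pics
{'t': 0.0, 'joint_positions': array([-1.47680673e+00,  4.87465567e-02,  9.75634532e-02,  1.62200763e+00,
       -2.35117211e-05,  1.44296720e+00]), 'qd': array([-9.54306907e-04, -2.28770303e-03, -4.76079952e-05, -1.48855247e-03,
        1.24641049e-03, -2.09739869e-04]), 'effort': array([-1.75773748e-04, -3.38776946e+01,  3.20016754e+01,  1.99293857e-02,
       -2.31302165e-04,  2.13806082e-06]), 'ee_pos': array([ 115.40835496, -511.51552532,  230.10212   ]), 'tool_rot': array([-3.11991051e+00, -3.47453147e-01, -2.66870853e-05]), 'ft_force': array([-0.79453551,  0.61785159,  0.06609118]), 'torque': array([ 0.01915339, -0.02409928, -0.01842319]), 'gripper_width': 85.0558085050888}
{'fx': 463.7471036487368, 'fy': 463.7471036487368, 'cx': 311.2695294110721, 'cy': 243.73514682021442, 'dist_coeffs': array([0.00723717, 0.        , 0.        , 0.        , 0.        ]), 'rvec': array([ 2.01080148, -0.38440972,  0.26922286]), 'tvec': array([-519.90176922,  169.00382892,  735.7957658 ])}
{'fx': 566.0091847999275, 'fy': 566.0091847999275, 'cx': 321.2570524957565, 'cy': 237.75210342954992, 'dist_coeffs': array([-0.1441767,  0.       ,  0.       ,  0.       ,  0.       ]), 'rvec': array([ 2.17708976, -2.15109213,  0.16685237]), 'tvec': array([ -54.31191656,  557.03597387, 1338.02065728])}
{'fx': 334.2159953726625, 'fy': 334.2159953726625, 'cx': 322.3202920240183, 'cy': 235.83060695458107, 'dist_coeffs': array([-0.05800108,  0.        ,  0.        ,  0.        ,  0.        ]), 'hand_eye': array([[ 1.04818142e-03, -9.59172199e-01, -2.82820779e-01,
         7.19037442e+01],
       [ 9.99999363e-01,  1.12368242e-03, -1.04745412e-04,
        -2.49460690e-01],
       [ 4.18269624e-04, -2.82820489e-01,  9.59172767e-01,
        -1.42487105e+02],
       [ 0.00000000e+00,  0.00000000e+00,  0.00000000e+00,
         1.00000000e+00]])}
```

View pics/side0.png

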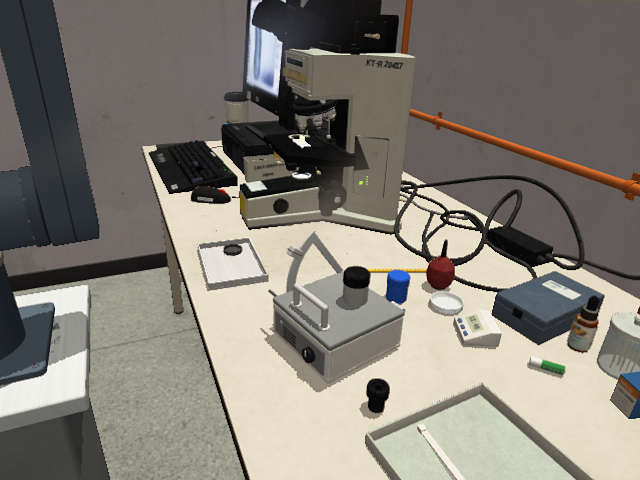

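View pics/top0.png

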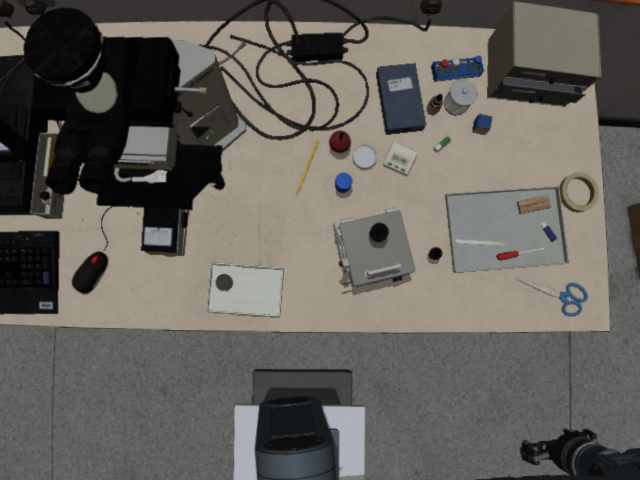

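View pics/wrist0.png

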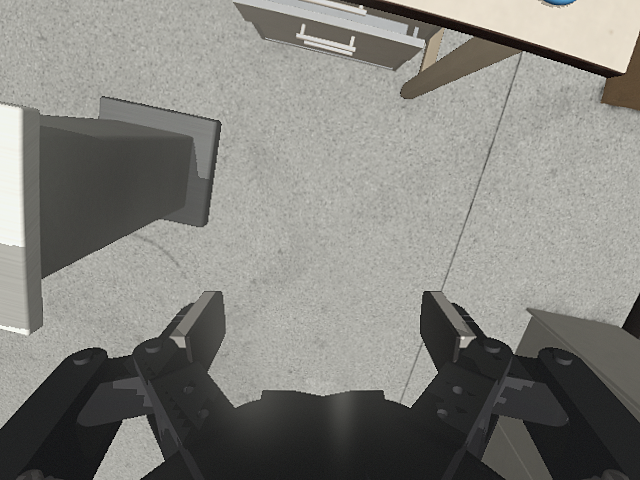

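Candidates for the case: grey pot with black cap on the lid (top 379,232; side 356,287), blue look-alike jar (top 343,183; side 398,287) and black eyepiece (top 435,254; side 377,395). By the description it is the grey pot on the lid. I'll check it in close crops.

```bash
python3 - <<'E'
import cv2
a=cv2.imread("pics/side0.png")[215:385,250:420];cv2.imwrite("pics/sidec.png",cv2.resize(a,None,fx=3.5,fy=3.5,interpolation=cv2.INTER_CUBIC))
b=cv2.imread("pics/top0.png")[170:330,200:450];cv2.imwrite("pics/topc.png",cv2.resize(b,None,fx=3.2,fy=3.2,interpolation=cv2.INTER_CUBIC))
E
```

```text
(no output)
```

View pics/sidec.png

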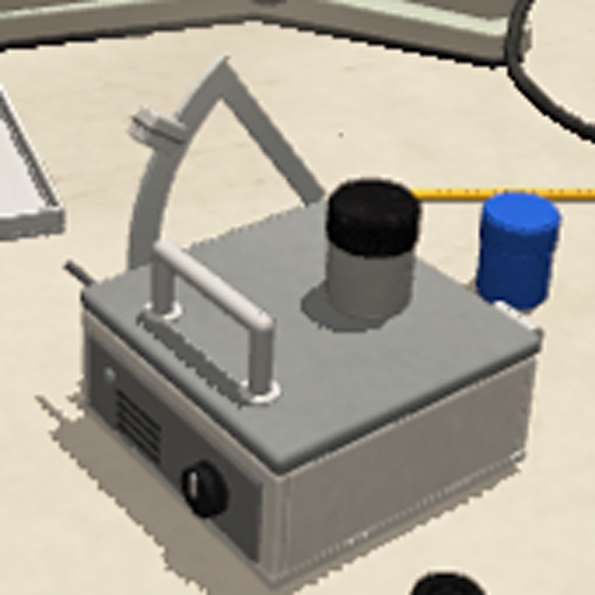

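View pics/topc.png

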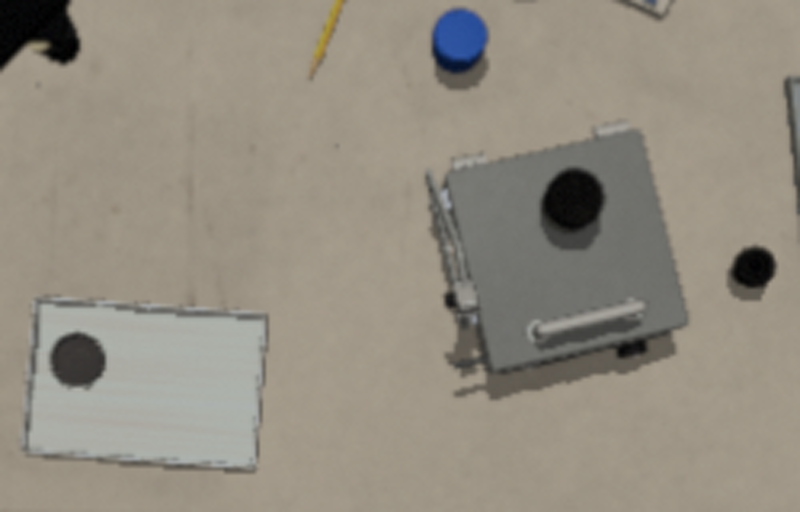

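```bash
cat > h.py <<'E'
import numpy as np, cv2
from scipy.spatial.transform import Rotation as R
from workcell import *
def cam(name,d=None):
    d=d or get_image(name); K=np.array([[d["fx"],0,d["cx"]],[0,d["fy"],d["cy"]],[0,0,1.]])
    return d,K,np.array(d["dist_coeffs"],float)
def ext(d,obs=None):
    if "rvec" in d:
        r=cv2.Rodrigues(np.array(d["rvec"]))[0]; t=np.array(d["tvec"]).ravel(); return r.T,-r.T@t
    T=np.eye(4);T[:3,:3]=R.from_rotvec(obs["tool_rot"]).as_matrix();T[:3,3]=obs["ee_pos"]
    T=T@np.array(d["hand_eye"]);return T[:3,:3],T[:3,3]
def ray(c,uv,obs=None):
    d,K,D=c; p=cv2.undistortPoints(np.array([[uv]],float),K,D)[0,0]
    A,o=ext(d,obs); v=A@np.array([p[0],p[1],1]);return o,v/np.linalg.norm(v)
def onz(c,uv,z,obs=None):
    o,v=ray(c,uv,obs);return o+v*(z-o[2])/v[2]
def proj(c,P,obs=None):
    d,K,D=c;A,o=ext(d,obs);r=A.T;t=-A.T@o
    return cv2.projectPoints(np.array(P,float).reshape(-1,1,3),cv2.Rodrigues(r)[0],t,K,D)[0].reshape(-1,2)
E
python3 - <<'E'
from h import *
c=cam("top");g=lambda u,v:(u/3.2+200-.3,v/3.2+170-.3)
np.set_printoptions(suppress=True,precision=1)
L=[onz(c,g(*p),76) for p in [(492,371),(687,322),(640,130),(448,172)]]
for p in L:print("lid",p)
L=np.array(L);print([np.linalg.norm(L[i]-L[i-1]) for i in range(4)],"ctr",L.mean(0))
back=(L[2]+L[3])/2-(L[0]+L[1])/2;left=(L[0]+L[3])/2-(L[1]+L[2])/2
print("yaw",np.degrees(np.arctan2(back[1],back[0])),np.degrees(np.arctan2(-left[0],left[1])))
print("case",onz(c,g(573,199),129));print("handle",onz(c,g(534,333),113),onz(c,g(640,308),113))
T=np.array([onz(c,g(*p),16) for p in [(38,298),(267,315),(255,470),(27,453)]]);print("tray",T,T.mean(0));print([np.linalg.norm(T[i]-T[i-1]) for i in range(4)])
print("cap",onz(c,g(77,360),12),"eye",onz(c,g(753,267),40))
s=cam("side");h=lambda u,v:(u/3.5+250-.3,v/3.5+215-.3)
# side-view checks
print("case side top",onz(s,h(374,193),129))
yaw=(np.arctan2(back[1],back[0])+np.arctan2(-left[0],left[1]))/2
Rz=R.from_euler('z',yaw).as_matrix();C=L.mean(0)*[1,1,0]
print("chamber",C,np.degrees(yaw))
# case on lid in chamber frame
print(Rz.T@(onz(c,g(573,199),129)-C),"cap",)
# marker: ray with plane y=86 / on chamber y=95
for n,uv in [("mk",(155,127)),("pin tip",(68,263))]:
    o,v=ray(s,h(*uv)); o=Rz.T@(o-C);v=Rz.T@v
    for Y in (86,95):
        P=o+v*(Y-o[1])/v[1];print(n,Y,P,"r",np.hypot(P[0]-75,P[2]-71),"ang",np.arctan2(P[2]-71,75-P[0]))
o,v=ray(c,g(465,294));o=Rz.T@(o-C);v=Rz.T@v
P=o+v*(120-o[2])/v[2];print("mk top",P)
E
```

```text
lid [ 440.5 -123.3   76. ]
lid [ 477.9 -267.6   76. ]
lid [ 621.2 -233.7   76. ]
lid [587.3 -90.1  76. ]
[np.float64(150.5353436870714), np.float64(149.05918236886407), np.float64(147.27174828881272), np.float64(147.47939245019896)] ctr [ 531.7 -178.7   76. ]
yaw 13.027596676340147 13.917392384491825
case [ 560.8 -176.5  129. ]
handle [ 466.1 -150.3  113. ] [ 484.8 -226.6  113. ]
tray [[494.7 220.7  16. ]
 [484.1  44.5  16. ]
 [366.1  51.5  16. ]
 [376.2 225.5  16. ]] [430.3 135.5  16. ]
[np.float64(118.56538377964951), np.float64(176.50477142207168), np.float64(118.2501249961234), np.float64(174.20762942533645)]
cap [447.8 189.8  12. ] eye [ 523.2 -325.8   40. ]
case side top [ 565.  -174.1  129. ]
chamber [ 531.7 -178.7    0. ] 13.472494530415988
[ 28.8  -4.6 129. ] cap
mk 86 [-25.6  86.  140.7] r 122.39731014991045 ang 0.6054839956453135
mk 95 [-19.5  95.  135. ] r 114.12751778934492 ang 0.594988719118509
pin tip 86 [-74.3  86.   82.8] r 149.79592080763274 ang 0.07872644491058539
pin tip 95 [-69.   95.   76.2] r 144.08692217839172 ang 0.03575824907298542
mk top [-19.6  85.2 120. ]
```

```bash
cat >> h.py <<'E'
def Rdown(yaw): # tool x at world yaw (rad), z down
    x=np.array([np.cos(yaw),np.sin(yaw),0]);z=np.array([0,0,-1.]);return np.column_stack([x,np.cross(z,x),z])
def delta(p,yaw,p0=None,r0=None):
    o=get_obs();p0=o["ee_pos"] if p0 is None else np.array(p0);r=R.from_rotvec(o["tool_rot"] if r0 is None else r0)
    s=r.inv().apply(np.array(p)-p0);q=(r.inv()*R.from_matrix(Rdown(yaw))).as_rotvec(degrees=True)
    print("shift",np.round(s,1),"turn",np.round(q,1))
E
python3 - <<'E'
from h import *
delta((555,-176,235),np.radians(103.5),(115.478,-512.135,231.312))
E
```

```text
shift [ 502.7 -231.2   -3.4] turn [ -0.   -0.1 -90.8]
```

```bash
python3 -m jog '100 503 -231 -4 0 0 -91;100 503 -231 -4 0 0 -91;100 503 -231 -4 0 0 -91;100 503 -231 -4 0 0 -91;100 503 -231 -4 0 0 -91;100 503 -231 -4 0 0 -91;100 503 -231 -4 0 0 -91;100 503 -231 -4 0 0 -91;100 503 -231 -4 0 0 -91;100 503 -231 -4 0 0 -91;100 503 -231 -4 0 0 -91;100 503 -231 -4 0 0 -91;100 503 -231 -4 0 0 -91;100 503 -231 -4 0 0 -91' 40
python3 - <<'E'
from h import *
o=get_obs();d=get_image("wrist");print(o["t"],o["ee_pos"],np.degrees(o["tool_rot"]),o["joint_positions"]);cv2.imwrite("pics/w1.png",d["img"])
E
```

```text
t: 2.0
ee_pos: [554.9, -176.9, 235.6]
tool_rot: [1.942, 2.469, 0.0]
ft_force: [-1.0, -0.4, -0.5]
gripper_width: 85.3
2.0 [ 554.85546876 -176.88022863  235.6328381 ] [1.11270725e+02 1.41456077e+02 8.17327931e-03] [-4.23722495e-01  2.00939749e-01  2.75444665e-01  1.64485565e+00
 -1.67961886e-05  9.09322782e-01]
```

View pics/w1.png

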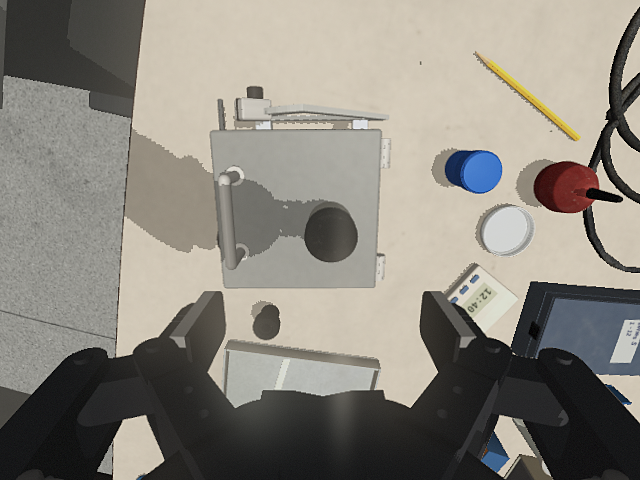

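```bash
python3 - <<'E'
from h import *
np.set_printoptions(suppress=True,precision=1)
im=cv2.imread("pics/w1.png");cv2.imwrite("pics/w1c.png",cv2.resize(im[80:300,200:400],None,fx=3,fy=2.7*1.0,interpolation=cv2.INTER_CUBIC))
o=get_obs();c=cam("wrist")
m=(cv2.cvtColor(im,cv2.COLOR_BGR2GRAY)<75).astype(np.uint8);m[:190]=0;m[285:]=0;m[:,:295]=0;m[:,365:]=0
n,l,st,ce=cv2.connectedComponentsWithStats(m);i=1+st[1:,4].argmax();print(st[i],ce[i])
for z in (129,115):print("case",onz(c,ce[i],z,o))
L=np.array([onz(c,p,76,o) for p in [(211,131),(224,288),(376,287),(381,131)]]);print(L,L.mean(0),[np.linalg.norm(L[i]-L[i-1]) for i in range(4)])
print("handle",onz(c,(225,178),113,o),onz(c,(232.5,266),113,o))
E
```

```text
[ 304  207   53   55 1721] [325.9 232.6]
case [ 557.5 -174.7  129. ]
case [ 558.5 -178.5  115. ]
[[ 442.  -123.4   76. ]
 [ 476.8 -268.7   76. ]
 [ 623.  -231.6   76. ]
 [ 586.   -88.7   76. ]] [ 532.  -178.1   76. ] [np.float64(148.11135091511233), np.float64(149.3881296438806), np.float64(150.83151065590613), np.float64(147.6148371257158)]
handle [ 470.3 -154.3  113. ] [ 488.3 -226.7  113. ]
```

View pics/w1c.png

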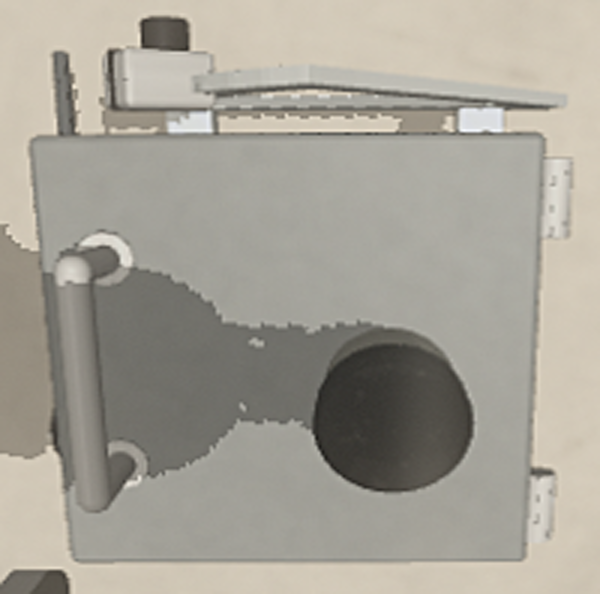

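```bash
python3 - <<'E'
from h import *
o=get_obs();c=cam("wrist");print(onz(c,(331,234.8),129,o));delta((561,-175.5,90),np.radians(103.5))
E
```

```text
[ 561.77434457 -175.27305955  129.        ]
shift [ -0.4   5.9 145.5] turn [0.  0.  0.2]
```

```bash
python3 -m jog '100 0 6 40 0 0 0;100 0 6 80 0 0 0;100 0 6 110 0 0 0;100 0 6 130 0 0 0;100 0 6 145 0 0 0;100 0 6 145 0 0 0;50 0 6 145 0 0 0;44 0 6 145 0 0 0;40 0 6 145 0 0 0;30 0 6 145 0 0 0;30 0 6 145 0 0 0;30 0 6 145 0 0 0;30 0 6 145 0 0 0' 30
python3 - <<'E'
from h import *
o=get_obs();d=get_image("wrist");cv2.imwrite("pics/w2.png",d["img"])
E
```

```text
t: 3.78
ee_pos: [562.0, -175.1, 91.7]
tool_rot: [1.939, 2.469, 0.001]
ft_force: [-0.3, -0.6, 6.1]
gripper_width: 41.4
```

View pics/w2.png

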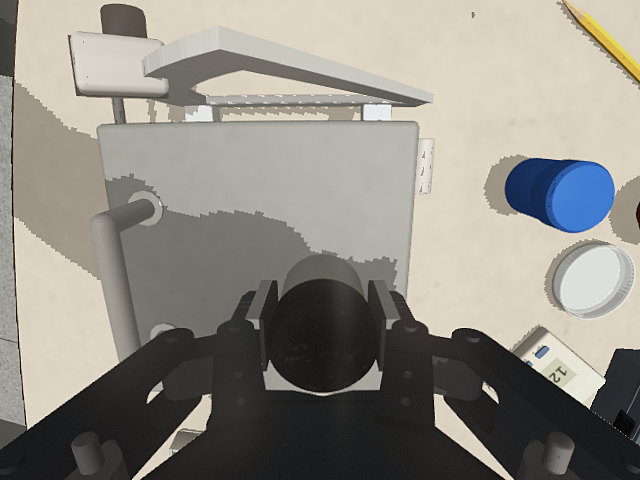

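```bash
python3 -m jog '30 0 0 -20 0 0 0;30 0 0 -50 0 0 0;30 0 0 -90 0 0 0;30 0 0 -120 0 0 0;30 0 0 -130 0 0 0;30 0 0 -130 0 0 0'
python3 - <<'E'
from h import *
o=get_obs();d=get_image("wrist");cv2.imwrite("pics/w3.png",d["img"])
# tray y axis
ty=np.array([0.06,0.998,0]);p=np.array([430.3,135.5,0])-45*ty;print(p)
delta((p[0]-2,p[1],222),np.radians(103.5))
print(np.hypot(*o["ee_pos"][:2]))
E
```

```text
t: 4.58
ee_pos: [561.2, -174.7, 219.8]
tool_rot: [-1.94, -2.47, 0.0]
ft_force: [1.1, -1.4, -0.3]
gripper_width: 41.7
[427.6   90.59   0.  ]
shift [289.6 -68.5  -2.8] turn [-0.1 -0.1  0.2]
587.7986702276617
```

View pics/w3.png

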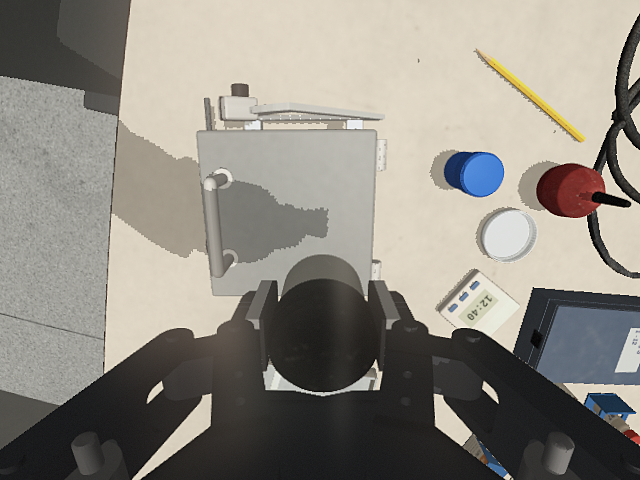

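```bash
python3 -m jog '30 60 -14 -3 0 0 0;30 115 -27 -3 0 0 0;30 170 -40 -3 0 0 0;30 225 -53 -3 0 0 0;30 265 -63 -3 0 0 0;30 290 -68 -3 0 0 0;30 290 -68 -3 0 0 0;30 290 -68 -3 0 0 0'
python3 - <<'E'
from h import *
o=get_obs();d=get_image("wrist");cv2.imwrite("pics/w4.png",d["img"])
print(o["ee_pos"])
E
```

```text
t: 5.62
ee_pos: [426.0, 90.5, 221.9]
tool_rot: [-1.94, -2.47, 0.003]
ft_force: [0.5, -0.8, -2.2]
gripper_width: 42.0
[426.03500069  90.4763904  221.93893356]
```

View pics/w4.png

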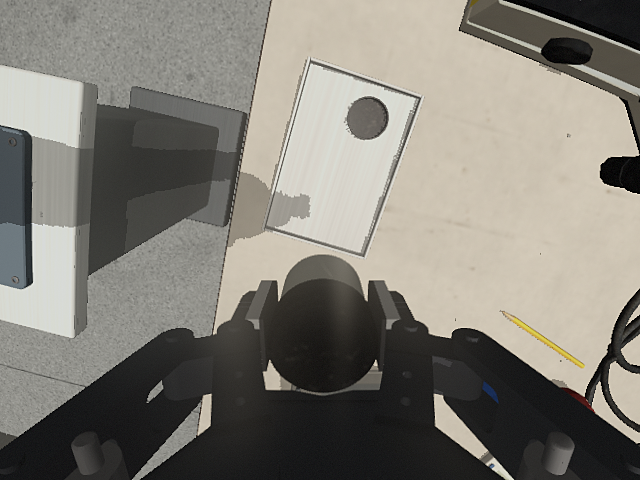

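```bash
python3 - <<'E'
from h import *
np.set_printoptions(suppress=True,precision=1)
o=get_obs();c=cam("wrist")
L=np.array([onz(c,p,16,o) for p in [(309,59),(422,97),(363,257),(265,228)]]);print(L,L.mean(0),[np.linalg.norm(L[i]-L[i-1]) for i in range(4)])
print("cap",onz(c,(367,118),12,o))
E
```

```text
[[379.  228.6  16. ]
 [494.5 222.   16. ]
 [482.7  47.6  16. ]
 [370.8  54.5  16. ]] [431.7 138.2  16. ] [np.float64(174.36221563172026), np.float64(115.68161992496621), np.float64(174.7424233584992), np.float64(112.15230033430811)]
cap [447.7 189.9  12. ]
```

```bash
python3 -m jog '30 0 0 50 0 0 0;30 0 0 100 0 0 0;30 0 0 140 0 0 0;30 0 0 170 0 0 0;30 0 0 188 0 0 0;30 0 0 196 0 0 0;30 0 0 200 0 0 0;30 0 0 200 0 0 0;30 0 0 200 0 0 0'
```

```text
t: 6.85
ee_pos: [427.3, 90.9, 24.3]
tool_rot: [1.94, 2.47, 0.002]
ft_force: [0.2, 0.0, -1.9]
gripper_width: 41.3
```

```bash
python3 -m jog '30 0 0 2 0 0 0;30 0 0 4 0 0 0;30 0 0 5 0 0 0;30 0 0 5 0 0 0'; python3 -m jog '30 0 0 1 0 0 0;30 0 0 1 0 0 0'
```

```text
t: 7.35
ee_pos: [426.4, 91.0, 18.8]
tool_rot: [1.94, 2.471, 0.0]
ft_force: [-1.6, -0.0, 3.5]
gripper_width: 41.5
t: 7.6
ee_pos: [426.5, 91.0, 18.7]
tool_rot: [1.94, 2.471, 0.0]
ft_force: [-3.3, 0.2, 9.7]
gripper_width: 41.9
```

Contact with the tray floor at the expected height. Open partway, then retreat.

```bash
python3 -m jog '55 0 0 0 0 0 0;65 0 0 0 0 0 0;68 0 0 0 0 0 0;68 0 0 0 0 0 0;68 0 0 -15 0 0 0;68 0 0 -40 0 0 0;80 0 0 -90 0 0 0;100 0 0 -150 0 0 0;100 0 0 -205 0 0 0;100 0 0 -205 0 0 0'
python3 - <<'E'
from h import *
d=get_image("wrist");cv2.imwrite("pics/w5.png",d["img"])
d=get_image("side");cv2.imwrite("pics/s5.png",cv2.resize(d["img"][200:385,180:420],None,fx=3.2,fy=3.2))
E
```

```text
t: 8.85
ee_pos: [429.7, 91.1, 229.4]
tool_rot: [1.935, 2.463, 0.013]
ft_force: [0.3, -0.2, -0.1]
gripper_width: 85.3
```

View pics/w5.png

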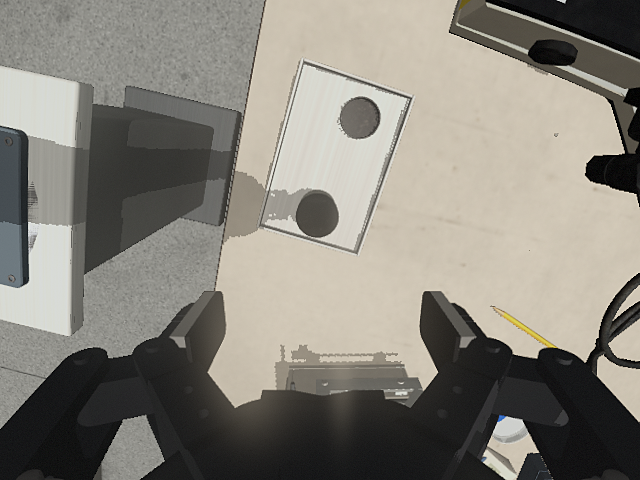

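View pics/s5.png

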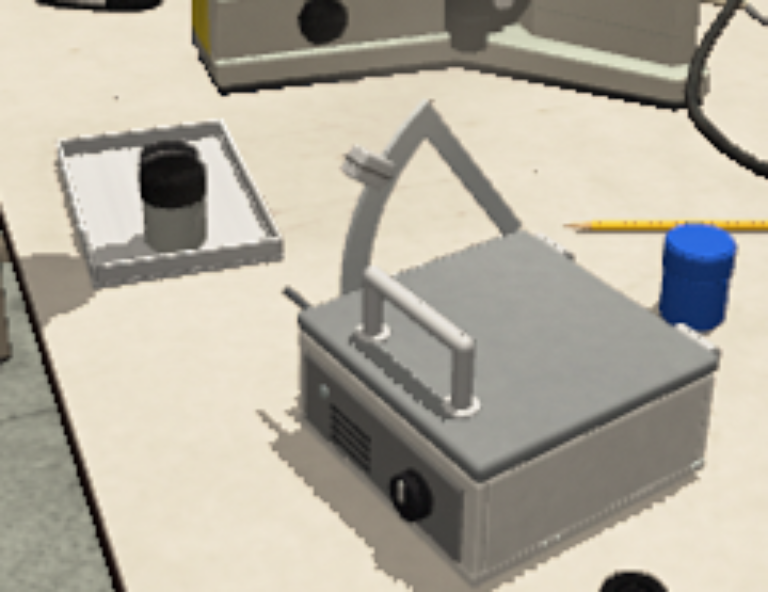

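```bash
python3 - <<'E'
from h import *
delta((478,-190.5,215),np.radians(103.5))
E
```

```text
shift [-285.5  -17.3    8.9] turn [0.2 0.  0.2]
```

```bash
python3 -m jog '100 -60 -4 2 0 0 0;100 -120 -8 4 0 0 0;100 -180 -11 6 0 0 0;100 -235 -14 8 0 0 0;100 -275 -17 9 0 0 0;100 -286 -17 12 0 0 0;100 -286 -17 12 0 0 0;100 -286 -17 12 0 0 0'
python3 - <<'E'
from h import *
o=get_obs();d=get_image("wrist");cv2.imwrite("pics/w6.png",d["img"]);print(o["ee_pos"])
E
```

```text
t: 9.95
ee_pos: [477.2, -189.5, 209.8]
tool_rot: [-1.938, -2.471, -0.0]
ft_force: [-1.5, -0.2, -0.4]
gripper_width: 85.3
[ 477.21203969 -189.51214967  209.82519799]
```

View pics/w6.png

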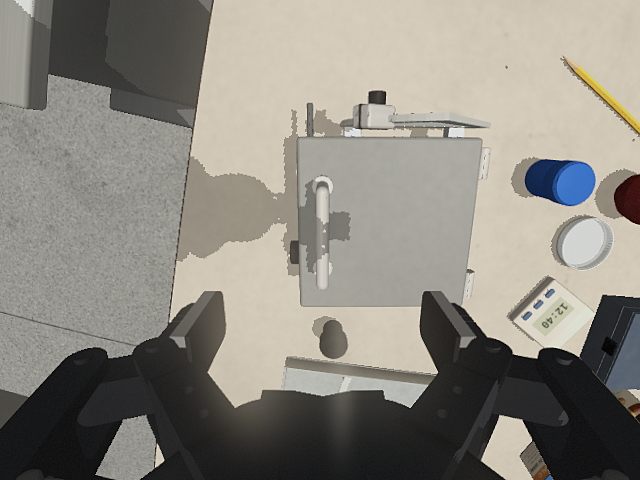

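```bash
python3 - <<'E'
from h import *
np.set_printoptions(suppress=True,precision=1)
o=get_obs();c=cam("wrist")
a,b=onz(c,(322.5,181),114,o),onz(c,(322.5,289),114,o);print(a,b,(a+b)/2)
r=R.from_rotvec(o["tool_rot"]).inv();print(r.apply((a+b)/2-o["ee_pos"]))
im=cv2.imread("pics/w6.png");cv2.imwrite("pics/w6c.png",cv2.resize(im[80:320,280:500],None,fx=2.5,fy=2.5))
E
```

```text
[ 467.4 -148.1  114. ] [ 487.5 -229.6  114. ] [ 477.5 -188.9  114. ]
[ 0.5  0.2 96.2]
```

View pics/w6c.png

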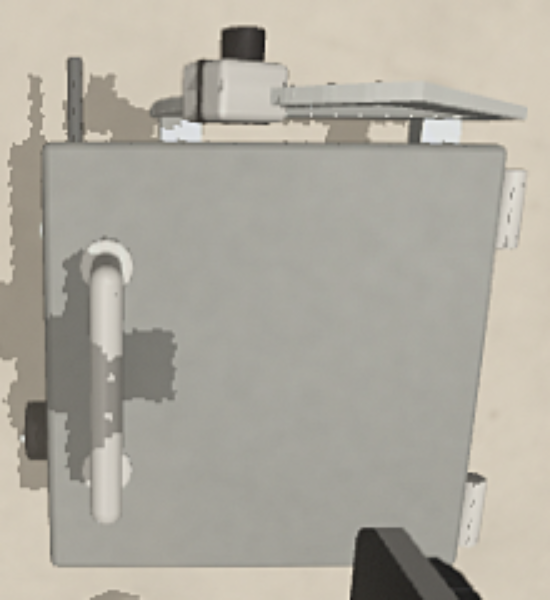

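```bash
python3 -m jog '100 0 0 45 0 0 0;90 0 0 80 0 0 0;70 0 0 100 0 0 0;60 0 0 112 0 0 0;40 0 0 117 0 0 0;20 0 0 117 0 0 0;0 0 0 117 0 0 0;0 0 0 117 0 0 0;0 0 0 117 0 0 0;0 0 0 117 0 0 0' 60
python3 - <<'E'
from h import *
o=get_obs();d=get_image("wrist");cv2.imwrite("pics/w7.png",d["img"]);print(o["ee_pos"])
d=get_image("side");cv2.imwrite("pics/s7.png",cv2.resize(d["img"][215:385,250:420],None,fx=3.5,fy=3.5))
E
```

```text
t: 11.3
ee_pos: [477.3, -191.4, 94.3]
tool_rot: [1.941, 2.47, -0.002]
ft_force: [-5.9, 0.3, 6.0]
gripper_width: 7.8
[ 477.33672085 -191.38669179   94.27642493]
```

View pics/w7.png

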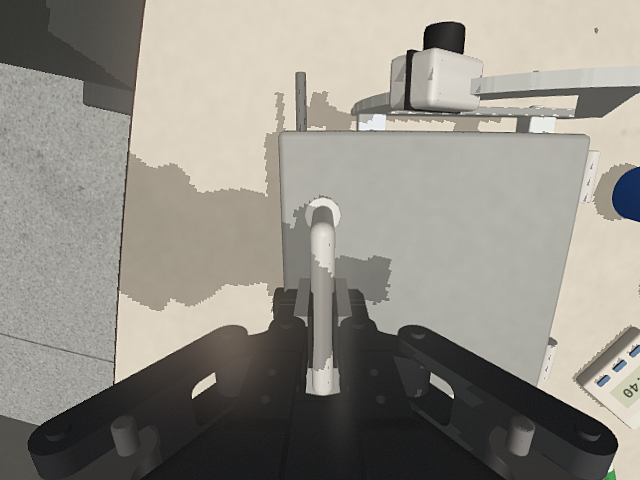

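View pics/s7.png

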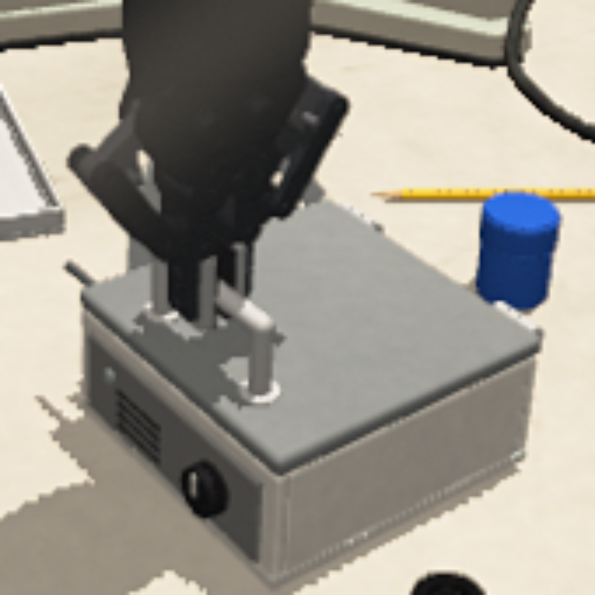

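```bash
python3 - <<'E'
import cv2,numpy as np
a=cv2.imread("pics/w2.png")[0:110,50:200];b=cv2.imread("pics/w7.png")[10:120,360:510];c=cv2.imread("pics/w6.png")[80:140,335:415]
f=lambda i,s:cv2.resize(i,None,fx=s,fy=s,interpolation=cv2.INTER_CUBIC)
A,B=f(a,4),f(b,4)
cv2.imwrite("pics/m1.png",A);cv2.imwrite("pics/m2.png",B)
E
```

```text
(no output)
```

View pics/m1.png

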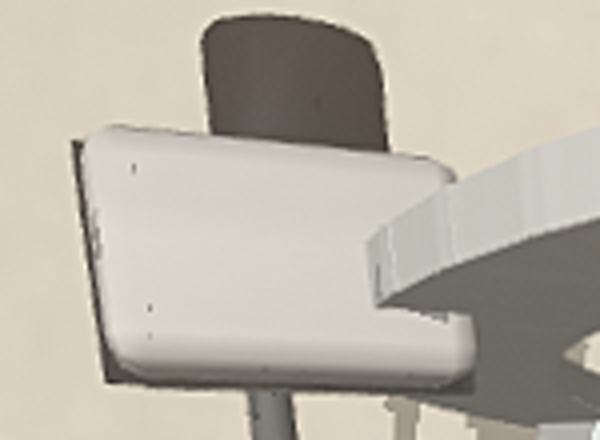

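View pics/m2.png

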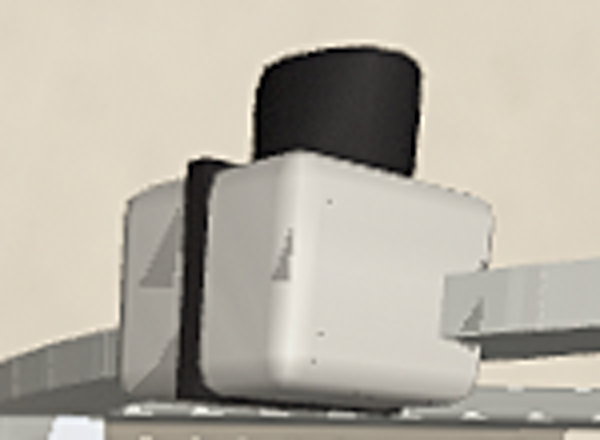

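```bash
python3 - <<'E'
from h import *
np.set_printoptions(suppress=True,precision=2)
c=cam("wrist");C=np.array([532,-178.4,0]);Rz=R.from_euler('z',13.5,degrees=True).as_matrix()
o2=dict(ee_pos=np.array([562.0,-175.1,91.3]),tool_rot=np.array([1.94,2.47,0]))
o7=dict(ee_pos=np.array([477.3,-190.6,94.3]),tool_rot=np.array([1.94,2.47,0]))
def tri(a,b):
    o,v=ray(c,a,o2);p,w=ray(c,b,o7);M=np.column_stack([v,-w]);s=np.linalg.lstsq(M,p-o,rcond=None)[0]
    P,Q=o+s[0]*v,p+s[1]*w;X=Rz.T@((P+Q)/2-C);print(X,"gap",np.linalg.norm(P-Q),"r",np.hypot(X[0]-75,X[2]-71),"a",np.arctan2(X[2]-71,75-X[0]))
tri((50+76/4,143/4),(360+203/4,10+163/4))
tri((50+107/4,380/4),(360+190/4,10+397/4))
# single-view: w7 with r=131 known -> plane y
for uv in [(360+203/4,10+163/4),(360+196/4,10+280/4),(360+190/4,10+397/4)]:
    o,v=ray(c,uv,o7);o=Rz.T@(o-C);v=Rz.T@v
    s=np.linspace(0,300,3001);X=o+v*s[:,None];r=np.hypot(X[:,0]-75,X[:,2]-71);i=np.where((np.abs(r-131)<.3)&(X[:,0]<75)&(X[:,2]>71))[0]
    for j in i[::3][:3]:print(X[j],np.arctan2(X[j,2]-71,75-X[j,0]))
# chamber check: where does the pin tip lie
print("pin",Rz.T@(onz(c,(300,72),73,o7)-C))
E
```

```text
[-33.84  94.2  144.14] gap 0.7635431589643195 r 131.13180150065858 a 0.5916449157752824
[-33.81  79.96 144.23] gap 0.8397459817675387 r 131.15218306263677 a 0.5923783151936282
[-33.85  94.55 144.32] 0.5928076629588885
[-33.78  94.62 144.04] 0.591298612231625
[-33.71  94.68 143.75] 0.5897845965259989
[-33.86  87.57 144.3 ] 0.5926212289390672
[-33.79  87.62 144.01] 0.591090890873939
[-33.72  87.67 143.73] 0.5895554508117709
[-33.81  80.37 144.38] 0.5932970697317019
[-33.74  80.39 144.09] 0.5917555360452722
[-33.67  80.42 143.8 ] 0.5902088112817939
pin [-66.39 101.88  73.  ]
```

```bash
python3 - <<'E'
import numpy as np
for a in [.04,.08,.12,.16,.2,.24,.28,.32,.36,.4,.44,.48,.5,.52,.54,.56,.58,.6]:
    print(a,round(130-135.7*np.cos(a+.2915),1),round(-(135.7*np.sin(a+.2915)-39),1))
E
```

```text
0.04 1.7 -5.2
0.08 3.6 -10.3
0.12 5.6 -15.3
0.16 7.9 -20.2
0.2 10.4 -25.0
0.24 13.0 -29.8
0.28 15.9 -34.4
0.32 18.9 -38.9
0.36 22.1 -43.3
0.4 25.5 -47.5
0.44 29.0 -51.6
0.48 32.7 -55.6
0.5 34.6 -57.5
0.52 36.6 -59.4
0.54 38.6 -61.3
0.56 40.6 -63.1
0.58 42.7 -64.9
0.6 44.7 -66.6
```

```bash
python3 -m jog '0 0 1.7 -5.2 0 0 0;0 0 3.6 -10.3 0 0 0;0 0 5.6 -15.3 0 0 0;0 0 7.9 -20.2 0 0 0;0 0 10.4 -25 0 0 0;0 0 10.4 -25 0 0 0' 70
python3 - <<'E'
from h import *
d=get_image("wrist");cv2.imwrite("pics/w8.png",d["img"])
E
```

```text
t: 12.2
ee_pos: [485.5, -189.2, 116.7]
tool_rot: [-1.939, -2.467, 0.008]
ft_force: [-6.1, -4.3, -4.8]
gripper_width: 7.4
```

View pics/w8.png

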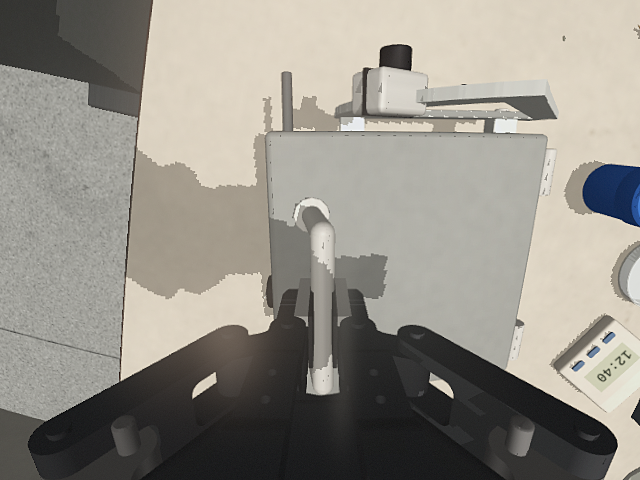

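```bash
python3 -m jog '0 0 2.6 -4.8 0 0 0;0 0 5.5 -9.4 0 0 0;0 0 8.5 -13.9 0 0 0;0 0 11.7 -18.3 0 0 0;0 0 15.1 -22.5 0 0 0;0 0 18.6 -26.6 0 0 0;0 0 22.3 -30.6 0 0 0;0 0 24.2 -32.5 0 0 0;0 0 26.2 -34.4 0 0 0;0 0 26.2 -34.4 0 0 0;0 0 26.2 -34.4 0 0 0'
python3 - <<'E'
from h import *
o=get_obs();d=get_image("wrist");print(o["ee_pos"],o["tool_rot"],o["ft_force"]);cv2.imwrite("pics/w9.png",d["img"])
cv2.imwrite("pics/w9c.png",cv2.resize(d["img"][0:140,230:430],None,fx=4,fy=4,interpolation=cv2.INTER_CUBIC))
d=get_image("side");cv2.imwrite("pics/s9.png",cv2.resize(d["img"][215:385,250:420],None,fx=3.5,fy=3.5,interpolation=cv2.INTER_CUBIC))
E
```

```text
t: 13.62
ee_pos: [507.9, -183.8, 150.8]
tool_rot: [-1.937, -2.462, 0.016]
ft_force: [-12.9, -4.7, 0.1]
gripper_width: 7.7
[ 507.8895575  -183.75467046  150.83295649] [-1.93743127 -2.46226107  0.01608115] [-12.92316168  -4.74912028   0.08519754]
```

View pics/w9c.png

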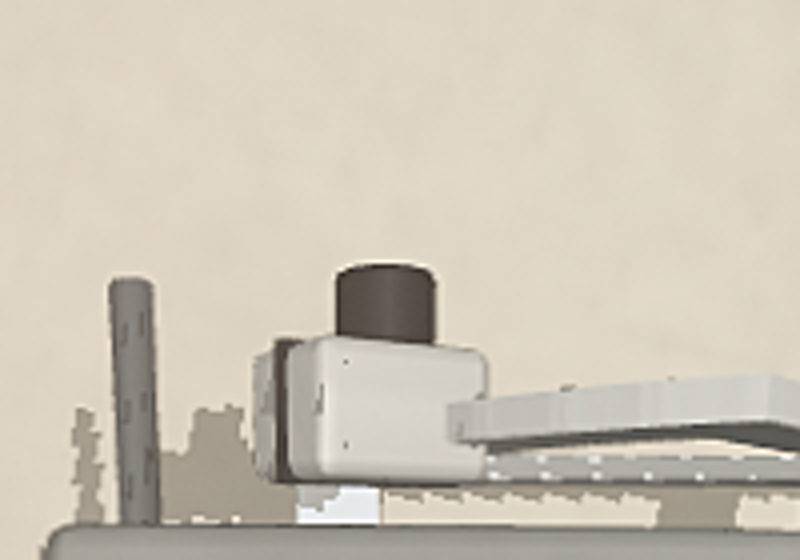

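View pics/s9.png

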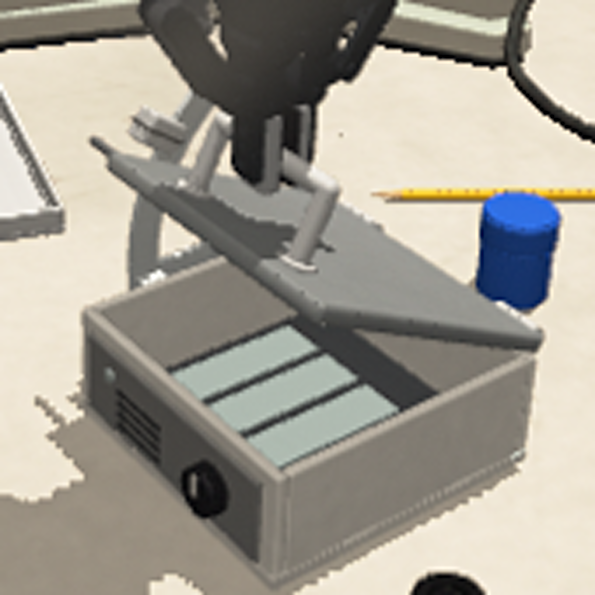

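```bash
cat >> h.py <<'E'
CC=np.array([532,-178.4,0]);RZ=R.from_euler('z',13.5,degrees=True).as_matrix()
def ang(c,uv,o,rad):
    p,v=ray(c,uv,o);p=RZ.T@(p-CC);v=RZ.T@v
    s=np.linspace(50,300,250001);X=p+v*s[:,None];f=np.hypot(X[:,0]-75,X[:,2]-71)-rad
    for j in np.where(f[1:]*f[:-1]<0)[0]:
        a=np.arctan2(X[j,2]-71,75-X[j,0])
        if 0<a<1.2: print(uv,rad,np.round(X[j],1),"ang",round(a,4))
E
python3 - <<'E'
from h import *
o=get_obs();c=cam("wrist");print(o["ee_pos"])
g=lambda u,v:(230+u/4-.4,v/4-.4)
for p in [(131,285),(137,400)]:ang(c,g(*p),o,140)
for p in [(289,342),(285,415),(283,478)]:ang(c,g(*p),o,131)
s=cam("side");h=lambda u,v:(u/3.5+250-.4,v/3.5+215-.4)
for n,uv in [("pin",(97,143))]:
    p,v=ray(s,h(*uv));p=RZ.T@(p-CC);v=RZ.T@v
    P=p+v*(95-p[1])/v[1];print(n,P,np.hypot(P[0]-75,P[2]-71),np.arctan2(P[2]-71,75-P[0]))
E
```

```text
[ 507.86840945 -183.73551206  150.77291751]
(262.35, 70.85) 140 [-52.4 102.2 129.1] ang 0.4278
(263.85, 99.6) 140 [-52.   89.6 129.9] ang 0.4343
(301.85, 85.1) 131 [-33.3  93.7 144.7] ang 0.5973
(300.85, 103.35) 131 [-33.9  86.6 143.8] ang 0.5896
(300.35, 119.1) 131 [-34.2  80.2 143.3] ang 0.585
pin [-52.41512551  95.         136.06739334] 143.0677457870076 0.4721490647061692
```

```bash
python3 -m jog '0 0 2 -3 0 0 0;0 0 4.5 -6 0 0 0;0 0 7 -9 0 0 0;0 0 9 -11 0 0 0;0 0 10 -12 0 0 0;0 0 10 -12 0 0 0;0 0 10 -12 0 0 0'
python3 - <<'E'
from h import *
o=get_obs();d=get_image("wrist");print(o["ee_pos"],o["tool_rot"],o["ft_force"]);cv2.imwrite("pics/w10.png",d["img"])
cv2.imwrite("pics/w10c.png",cv2.resize(d["img"][30:130,230:360],None,fx=6,fy=6,interpolation=cv2.INTER_CUBIC))
d=get_image("side");cv2.imwrite("pics/s10.png",cv2.resize(d["img"][215:300,250:370],None,fx=6,fy=6,interpolation=cv2.INTER_CUBIC))
E
```

```text
t: 14.7
ee_pos: [518.8, -181.1, 162.0]
tool_rot: [-1.938, -2.463, 0.013]
ft_force: [-8.9, -4.3, -4.1]
gripper_width: 6.7
[ 518.82599941 -181.08526639  161.97351967] [-1.93766087 -2.4632916   0.01271205] [-8.85982813 -4.3139154  -4.05664295]
```

View pics/w10c.png

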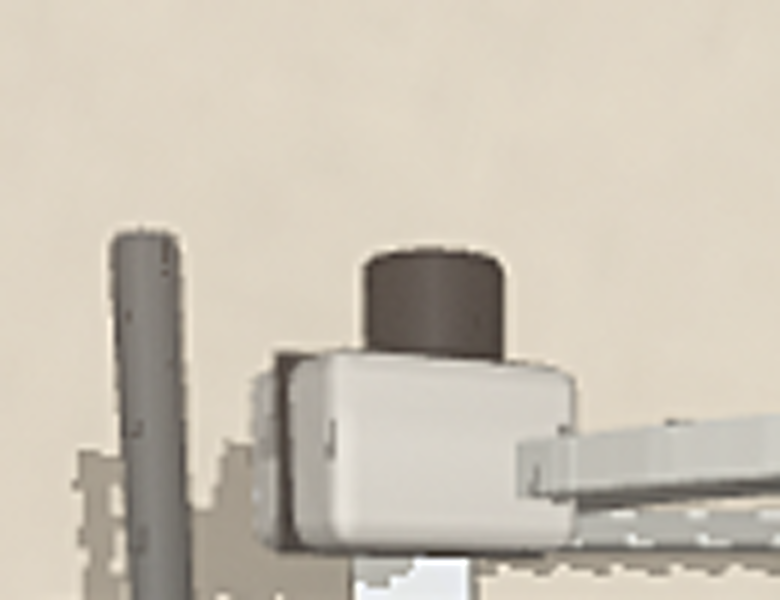

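View pics/s10.png

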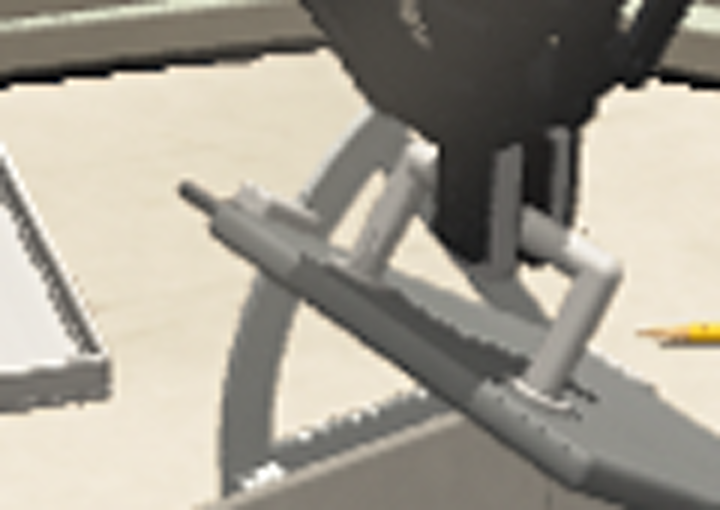

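View pics/w10.png

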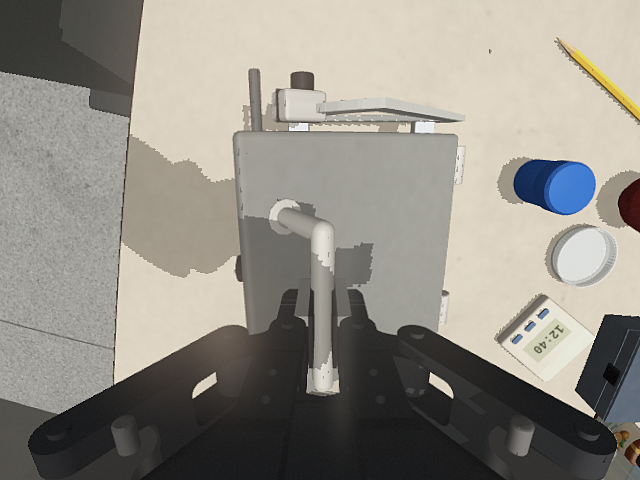

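```bash
python3 - <<'E'
from h import *
o=get_obs();c=cam("wrist");print(o["ee_pos"])
g=lambda u,v:(230+u/6-.4,30+v/6-.4)
for p in [(146,240),(150,350),(160,500)]:ang(c,g(*p),o,140)
for p in [(287,356),(285,450),(287,545)]:ang(c,g(*p),o,131)
s=cam("side");h=lambda u,v:(u/6+250-.4,v/6+215-.4)
p,v=ray(s,h(188,190));p=RZ.T@(p-CC);v=RZ.T@v
for Y in (95,101):
    P=p+v*(Y-p[1])/v[1];print(P,np.hypot(P[0]-75,P[2]-71),np.arctan2(P[2]-71,75-P[0]))
d=RZ.T@(o["ee_pos"]-np.array([477.3,-190.6,94.3]));print(d)
# predicted pin tip/marker in side view for angles
for a in (.5,.55,.6,.65):
    for Y in (95,101):
        P=CC+RZ@np.array([75-140*np.cos(a),Y,71+140*np.sin(a)]);q=proj(s,P)[0];print(a,Y,(q+.4-[250,215])*6)
E
```

```text
[ 518.80597873 -181.09313346  161.94042531]
(253.93333333333334, 69.6) 140 [-44.  101.9 144.7] ang 0.5542
(254.6, 87.93333333333334) 140 [-44.1  94.3 144.6] ang 0.5537
(256.2666666666667, 112.93333333333332) 140 [-43.6  83.5 145.3] ang 0.5596
(277.43333333333334, 88.93333333333334) 131 [-33.9  93.9 143.8] ang 0.5888
(277.1, 104.6) 131 [-34.4  87.2 143.1] ang 0.5829
(277.43333333333334, 120.43333333333332) 131 [-34.4  80.3 143. ] ang 0.5821
[-45.32758474  95.         150.87729494] 144.4268323285022 0.5860375373921746
[-41.51305777 101.         147.24899167] 139.245112522628 0.5794792564997081
[42.57849915 -0.44518725 67.64042531]
0.5 95 [180.41944344 234.12371723]
0.5 101 [168.6064154  225.54209165]
0.55 95 [191.17801768 211.08075734]
0.55 101 [179.2909694  202.61993188]
0.6 95 [202.88802162 188.31241387]
0.6 101 [190.92519916 179.97373822]
0.65 95 [215.51121361 165.8981401 ]
0.65 101 [203.47117045 157.6824196 ]
```

```bash
python3 - <<'E'
from h import *
np.set_printoptions(suppress=True,precision=2)
o=get_obs();c=cam("wrist");s=cam("side");t=cam("top")
cv2.imwrite("pics/t10.png",cv2.resize(t[0]["img"][200:300,320:430],None,fx=6,fy=6,interpolation=cv2.INTER_CUBIC))
def tri(r1,r2):
    (a,v),(p,w)=r1,r2;q=np.linalg.lstsq(np.column_stack([v,-w]),p-a,rcond=None)[0]
    P,Q=a+q[0]*v,p+q[1]*w;X=RZ.T@((P+Q)/2-CC);print(X,"gap",np.linalg.norm(P-Q),RZ.T@(Q-P),"r",np.hypot(X[0]-75,X[2]-71),"a",np.arctan2(X[2]-71,75-X[0]))
tri(ray(c,(230+146/6-.4,30+236/6-.4),o),ray(s,(188/6+249.6,190/6+214.6)))
E
```

```text
[-42.62 100.97 147.89] gap 1.9267361625139123 [ 1.41 -1.21 -0.51] r 140.52716179511947 a 0.5789731915958158
```

View pics/t10.png

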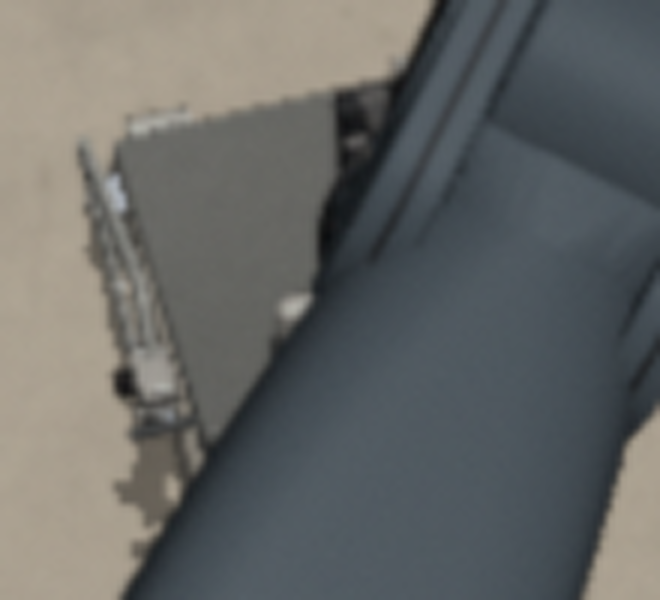

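```bash
python3 - <<'E'
import cv2
a=cv2.imread("pics/side0.png")[238:268,280:312];cv2.imwrite("pics/mk0.png",cv2.resize(a,None,fx=20,fy=20,interpolation=cv2.INTER_CUBIC))
b=cv2.imread("pics/w10.png")[60:130,235:335];cv2.imwrite("pics/w10d.png",cv2.resize(b,None,fx=8,fy=8,interpolation=cv2.INTER_NEAREST))
E
```

```text
(no output)
```

View pics/mk0.png

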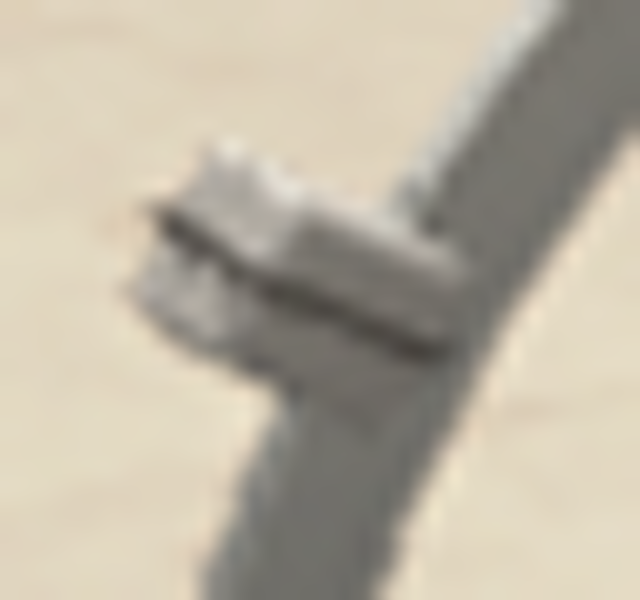

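View pics/w10d.png

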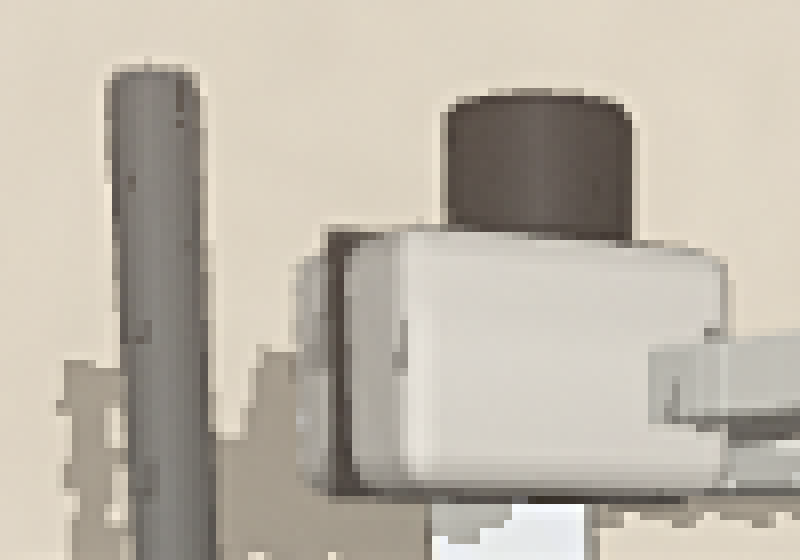

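```bash
python3 - <<'E'
from h import *
s=cam("side")
for uv,Ys in [((160,212),(93,94.5)),((258,270),(79,80.5)),((435,348),(79,80.5)),((345,312),(79,80.5))]:
    p,v=ray(s,(280+uv[0]/20-.475,238+uv[1]/20-.475));p=RZ.T@(p-CC);v=RZ.T@v
    for Y in Ys:
        P=p+v*(Y-p[1])/v[1];print(uv,Y,P,np.hypot(P[0]-75,P[2]-71),np.arctan2(P[2]-71,75-P[0]))
E
```

```text
(160, 212) 93 [-33.86058662  93.         145.09550177] 131.68436013236973 0.5976181327490532
(160, 212) 94.5 [-32.87311251  94.5        144.16985237] 130.34736552118687 0.5960102197815895
(258, 270) 79 [-33.60999298  79.         145.77939318] 131.86390036687868 0.6029749003511733
(258, 270) 80.5 [-32.59672835  80.5        144.83207101] 130.49226284196232 0.6013989715513826
(435, 348) 79 [-15.98218485  79.         133.4456405 ] 110.35042355057429 0.60150615895782
(435, 348) 80.5 [-14.92089769  80.5        132.46471812] 108.92051879542491 0.5995947764998271
(345, 312) 79 [-25.0286917   79.         139.43902373] 121.20082150369123 0.6000389093468154
(345, 312) 80.5 [-23.99204947  80.5        138.47442882] 119.800769627951 0.5982799228802035
```

```bash
python3 -m jog '0 0 1.3 -1.1 0 0 0;0 0 2.6 -2.2 0 0 0;0 0 2.6 -2.2 0 0 0;0 0 2.6 -2.2 0 0 0'
python3 - <<'E'
from h import *
o=get_obs();d=get_image("wrist");print(o["ee_pos"],o["tool_rot"],o["ft_force"]);cv2.imwrite("pics/w11.png",d["img"])
cv2.imwrite("pics/w11c.png",cv2.resize(d["img"][30:130,230:360],None,fx=6,fy=6,interpolation=cv2.INTER_CUBIC))
d=get_image("side");cv2.imwrite("pics/side11.png",d["img"]);cv2.imwrite("pics/s11.png",cv2.resize(d["img"][230:270,270:320],None,fx=14,fy=14,interpolation=cv2.INTER_CUBIC))
E
```

```text
t: 15.6
ee_pos: [522.1, -180.2, 165.1]
tool_rot: [-1.938, -2.465, 0.01]
ft_force: [-8.3, -4.6, -1.8]
gripper_width: 7.6
[ 522.10486548 -180.23477211  165.08564469] [-1.93825161 -2.46479398  0.01010966] [-8.2850325  -4.62925137 -1.84456859]
```

View pics/w11c.png

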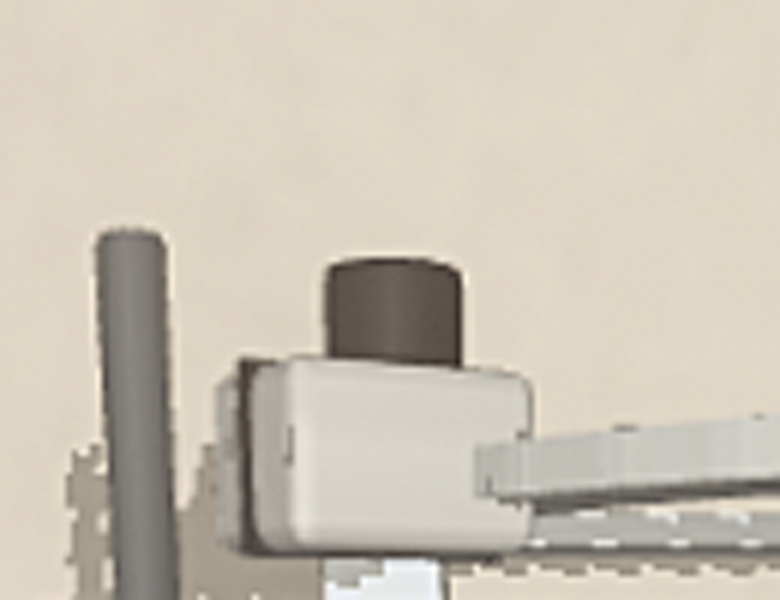

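View pics/s11.png

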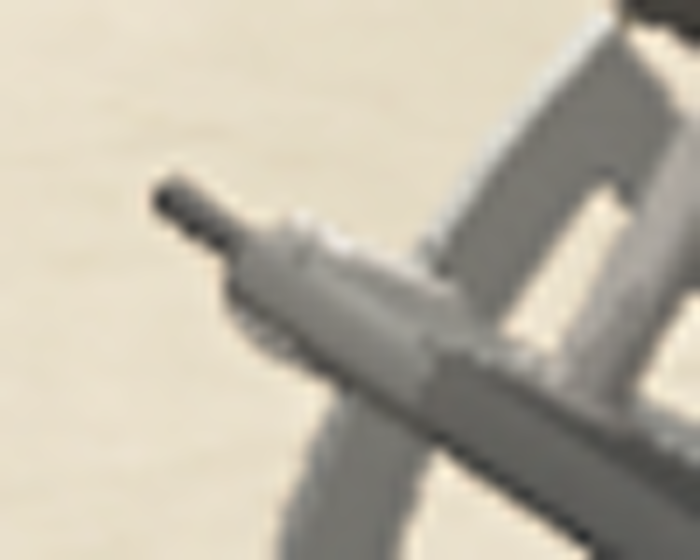

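```bash
python3 - <<'E'
from h import *
np.set_printoptions(suppress=True,precision=2)
o=get_obs();c=cam("wrist");s=cam("side")
g=lambda u,v:(230+u/6-.4,30+v/6-.4)
for p in [(131,240),(137,350),(145,500)]:ang(c,g(*p),o,140)
for p in [(249,362),(247,455),(250,545)]:ang(c,g(*p),o,131)
for uv in ((164,194),(195,220)):
    p,v=ray(s,(270+uv[0]/14-.46,230+uv[1]/14-.46));p=RZ.T@(p-CC);v=RZ.T@v
    for Y in (95,98,101):
        P=p+v*(Y-p[1])/v[1];print(uv,Y,P,np.hypot(P[0]-75,P[2]-71),np.arctan2(P[2]-71,75-P[0]))
print("handle",RZ.T@(o["ee_pos"]-np.array([477.3,-190.6,94.3])))
E
```

```text
(251.43333333333334, 69.6) 140 [-41.6 101.8 148.5] ang 0.5868
(252.43333333333334, 87.93333333333334) 140 [-41.4  94.2 148.8] ang 0.589
(253.76666666666665, 112.93333333333332) 140 [-41.2  83.5 149. ] ang 0.5913
(271.1, 89.93333333333334) 131 [-33.8  93.9 143.9] ang 0.5901
(270.7666666666667, 105.43333333333332) 131 [-34.3  87.2 143.2] ang 0.5834
(271.2666666666667, 120.43333333333332) 131 [-34.3  80.5 143.2] ang 0.5837
(164, 194) 95 [-44.68  95.   155.91] 146.73597542349646 0.6170522191437322
(164, 194) 98 [-42.77  98.   154.12] 144.1437302162331 0.6146082643375312
(164, 194) 101 [-40.85 101.   152.33] 141.5523774975877 0.6120748125838865
(195, 220) 95 [-40.44  95.   151.35] 140.6503005367084 0.6080954017056406
(195, 220) 98 [-38.5   98.   149.54] 138.02922364595833 0.6053246321498436
(195, 220) 101 [-36.57 101.   147.73] 135.40924744689613 0.6024466188868197
handle [45.98 -0.4  70.78]
```

```bash
python3 -m jog '0 0 0 0 0 0 0;0 0 0 0 0 0 0;0 0 0 0 0 0 0;0 0 0 0 0 0 0;0 0 0 0 0 0 0;0 0 0 0 0 0 0;0 0 0 0 0 0 0;0 0 0 0 0 0 0'
python3 - <<'E'
from h import *
d=get_image("wrist");cv2.imwrite("pics/w12c.png",cv2.resize(d["img"][30:130,230:360],None,fx=6,fy=6,interpolation=cv2.INTER_CUBIC))
print(np.abs(d["img"].astype(int)-cv2.imread("pics/w11.png"))[30:130,230:360].mean())
d=get_image("side");cv2.imwrite("pics/s12.png",d["img"])
E
```

```text
t: 16.8
ee_pos: [522.1, -180.2, 165.1]
tool_rot: [-1.938, -2.465, 0.01]
ft_force: [-8.0, -4.1, -1.0]
gripper_width: 7.2
0.49141025641025643
```

View pics/s12.png

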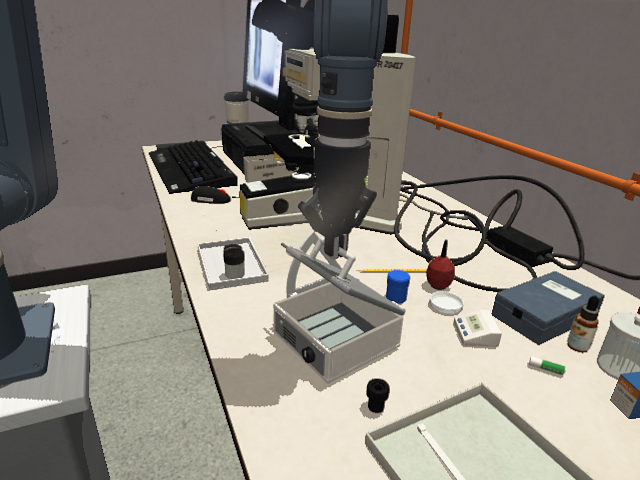

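View pics/w12c.png

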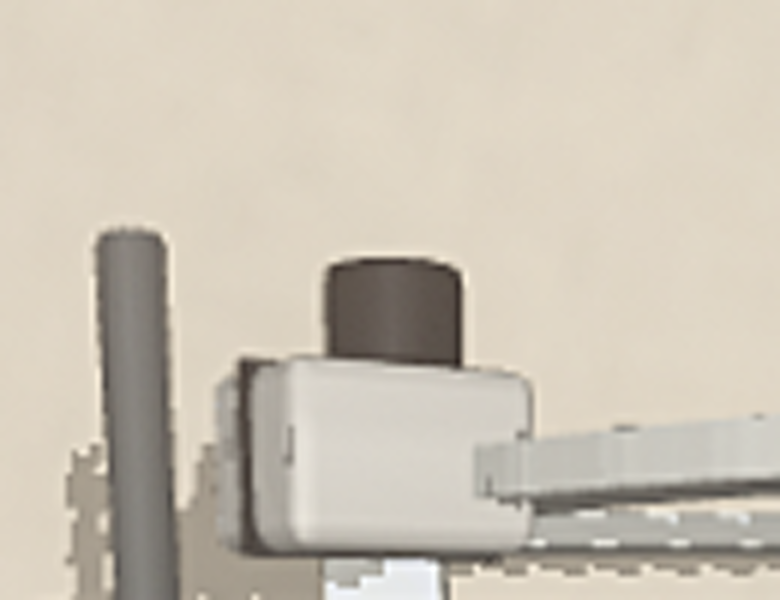

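The side picture shows the case upright in the tray (234,262), the eyepiece in place (377,393) and the lid held open. The wrist crop has not changed over a second: the pin stays at (131,240) and the marker line at (249,455). I'm handing in.

```bash
python3 -c "
from workcell import *
sign_off()"
```

```text
the job is handed in; nothing more can be done
```

I stood the grey objective case upright in the open half of the tray. I then lifted the lid by its handle bar to the marker and handed in with the lid still gripped, at about 17 s.

- **Lid angle:** by the wrist camera the pin is at 0.588 rad and the marker line at 0.586. By the side camera they are at about 0.608 and 0.600. The two cameras differ by 0.01 to 0.02 rad in absolute angle. Both put the pin within 0.01 rad of the line, slightly high.
- **Holding still:** the view of pin and marker did not change over the last second before handing in. The arm's reported pose did not change either.
- **Other objects:** the marker read 0.585 to 0.592 rad in every wrist view, so it does not appear to have moved. In the last side picture the case is upright in the tray and the eyepiece is where it was. The dust cap was last seen in place just after I set the case down; later it was hidden behind the case.
- **Checks that disagreed:** the pin's tip measured about y = 101 mm against the stated 95 mm, which does not affect the angle. The gripper read about 7.5 mm on the 10 mm bar, but the grip held without visible slip.

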